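# Seat the calibration block, find the loose bolt and hold its cap open

### The job

Seat the block with the nose flat and fully home in the matching pocket of the analyser stand and let go of it; then tap the three bolt heads firmly with the fingertips, one after another from the robot's left to its right, to find the loose one, which sinks and stays down. Lift that bolt's hinged cap by its grip to more than half of its travel and finish while still holding it open, so that a colleague can tighten the bolt. Keep the other two caps shut, leave the block seated, and leave everything else where it stands.

Things in the scene. Friction and masses are not known exactly. Their poses are not given: they have to be found in the camera images.
- block: aluminium calibration block, about 0.2 kg: a flat rectangle 56 x 40 mm and 26 mm tall with a nose 16 mm long and 20 mm wide (as tall) in the middle of one 40 mm end; a flush round window on top. Origin: centre of the underside of the 56 x 40 rectangle; +x points to the nose (nose from x = +28 to +44 mm), z up
- pocket (a point): centre of the floor of the rectangular part of the pocket, which has the block's shape with 1.5 mm clearance all round and is 10 mm deep; +x: where the nose goes (towards the bolts), z up. It is in the deck (40 mm above the bench) of the analyser stand, a fixed blue housing 240 (x) x 280 (y) mm, 60 mm to -x of its centre; the stand may be turned up to 0.25 rad
- bolt_1_top (a point): centre of the top of steel hex bolt 1's head, the left-hand one seen from the robot (the +y end of the row); head about 20 mm across, its top 70 mm above the bench and 16 mm above the cap plate, through whose square window it stands. The bolts stand in a row 80 mm apart, 125 mm to +x (in the pocket's frame) of the pocket's centre. z up
- bolt_2_top (a point): centre of the top of steel hex bolt 2's head, the middle one; head about 20 mm across, its top 70 mm above the bench and 16 mm above the cap plate, through whose square window it stands. The bolts stand in a row 80 mm apart, 125 mm to +x (in the pocket's frame) of the pocket's centre. z up
- bolt_3_top (a point): centre of the top of steel hex bolt 3's head, the right-hand one seen from the robot (the -y end); head about 20 mm across, its top 70 mm above the bench and 16 mm above the cap plate, through whose square window it stands. The bolts stand in a row 80 mm apart, 125 mm to +x (in the pocket's frame) of the pocket's centre. z up
- bolt_1 (a joint): how far bolt 1 has sunk, m: 0 as it stands at the start. Pushed down with more than about 2.5 N the loose bolt sinks to 0.007 and stays down; a tight one gives less than 2 mm. Which one is loose changes and cannot be seen beforehand
- bolt_2 (a joint): how far bolt 2 has sunk, m: 0 as it stands at the start. Pushed down with more than about 2.5 N the loose bolt sinks to 0.007 and stays down; a tight one gives less than 2 mm. Which one is loose changes and cannot be seen beforehand
- bolt_3 (a joint): how far bolt 3 has sunk, m: 0 as it stands at the start. Pushed down with more than about 2.5 N the loose bolt sinks to 0.007 and stays down; a tight one gives less than 2 mm. Which one is loose changes and cannot be seen beforehand
- cap_1 (a joint): opening of the steel cap plate round bolt 1, rad: 0 shut (level), 1.2 at its stop; a weak spring and its weight shut it when let go (about 1 N at the grip). Its hinge axis runs along the pocket's y, 52 mm above the bench, 64 mm to +x of the grip's centre and 18 mm below it when shut; opening takes the grip up and then towards the hinge
- cap_1_grip (a point): centre of cap 1's grip: black barrel, diameter 16 mm, 14 mm long, axis along the pocket's y, on a stem 10 mm wide at the cap's front end, 36 mm from the bolt's axis on the pocket's side; when shut 70 mm above the bench. Below it a tongue 10 mm wide, top at 54 mm; beside that the deck, at 40 mm. Pinched on its round end faces it turns between the fingers
- cap_2 (a joint): opening of the steel cap plate round bolt 2, rad: 0 shut (level), 1.2 at its stop; a weak spring and its weight shut it when let go (about 1 N at the grip). Its hinge axis runs along the pocket's y, 52 mm above the bench, 64 mm to +x of the grip's centre and 18 mm below it when shut; opening takes the grip up and then towards the hinge
- cap_2_grip (a point): centre of cap 2's grip: black barrel, diameter 16 mm, 14 mm long, axis along the pocket's y, on a stem 10 mm wide at the cap's front end, 36 mm from the bolt's axis on the pocket's side; when shut 70 mm above the bench. Below it a tongue 10 mm wide, top at 54 mm; beside that the deck, at 40 mm. Pinched on its round end faces it turns between the fingers
- cap_3 (a joint): opening of the steel cap plate round bolt 3, rad: 0 shut (level), 1.2 at its stop; a weak spring and its weight shut it when let go (about 1 N at the grip). Its hinge axis runs along the pocket's y, 52 mm above the bench, 64 mm to +x of the grip's centre and 18 mm below it when shut; opening takes the grip up and then towards the hinge
- cap_3_grip (a point): centre of cap 3's grip: black barrel, diameter 16 mm, 14 mm long, axis along the pocket's y, on a stem 10 mm wide at the cap's front end, 36 mm from the bolt's axis on the pocket's side; when shut 70 mm above the bench. Below it a tongue 10 mm wide, top at 54 mm; beside that the deck, at 40 mm. Pinched on its round end faces it turns between the fingers
- spare: plain rectangular aluminium block 56 x 40 x 26 mm, no nose; not needed; a bystander; origin: centre of its underside
- beaker: clear plastic beaker, 68 mm wide, 90 mm tall; a bystander; origin: centre of its underside
- jug: blue plastic jug, 96 mm wide, 115 mm tall; a bystander; origin: centre of its underside
- cup: small white cup, 60 mm wide, 50 mm tall; a bystander; origin: centre of its underside
- jar: amber glass jar, 60 mm wide, 80 mm tall; a bystander; origin: centre of its underside
- funnel: steel funnel standing mouth down, 84 mm wide, 85 mm tall; a bystander; origin: centre of its underside
- scoop: steel and wood sample spoon lying flat, 160 mm long, along its x; a bystander; origin: centre of its underside
- weight: steel check weight, 24 mm wide, 30 mm tall, standing on the stand's left front corner; a bystander; origin: centre of its underside

How it is judged (in metres and radians):
On the way, in this order (a step that is already met when the one before it is completed fails the run):
1. the block is seated in the pocket and let go (horizontal distance between block and pocket below 0.004 m and z of block in the frame of pocket below 0.003 m and angle between block's own z axis and vertical below 0.05 rad and angle between the x axis of block and the x axis of pocket, either way round below 0.07 rad and contact force between block and the fingers below 0.1 N), for 0.2 s.
2. bolt 1 is tapped (contact force between bolt_1 and the fingers above 1 N).
3. bolt 2 is tapped (contact force between bolt_2 and the fingers above 1 N).
4. bolt 3 is tapped (contact force between bolt_3 and the fingers above 1 N).
At the end, for the whole second after the job is handed in: Fingers hold the loose bolt's cap open past 0.6 rad, that bolt sunk over 5 mm, the other caps below 0.15 rad; block in its pocket within 4 mm of centre, under 3 mm off the floor, level within 0.05 rad, square within 0.07 rad (horizontal distance between block and pocket below 0.004 m and z of block in the frame of pocket below 0.003 m and angle between block's own z axis and vertical below 0.05 rad and angle between the x axis of block and the x axis of pocket, either way round below 0.07 rad and ((value of joint bolt_1 above 0.005 m and value of joint cap_1 above 0.6 rad and contact force between cap_1 and the fingers above 0.3 N and value of joint each of cap_2, cap_3 below 0.15 rad) or (value of joint bolt_2 above 0.005 m and value of joint cap_2 above 0.6 rad and contact force between cap_2 and the fingers above 0.3 N and value of joint each of cap_1, cap_3 below 0.15 rad) or (value of joint bolt_3 above 0.005 m and value of joint cap_3 above 0.6 rad and contact force between cap_3 and the fingers above 0.3 N and value of joint each of cap_1, cap_2 below 0.15 rad))); the arm keeps its last pose, push and grip.
It fails at once if a cap is opened although its bolt has not been found loose ((value of joint cap_1 above 0.3 rad and value of joint bolt_1 below 0.003 m) or (value of joint cap_2 above 0.3 rad and value of joint bolt_2 below 0.003 m) or (value of joint cap_3 above 0.3 rad and value of joint bolt_3 below 0.003 m)).
It fails at once if a bystander is moved by more than 30 mm (distance of any of spare, beaker, jug, cup, jar, funnel, scoop, weight from where it was at the start of the episode above 0.03 m).
It also fails if it takes over 61 s, if anything falls off the work surface, if the arm or the gripper's body presses on something with over 40 N, if the wrist force passes 120 N, or if a joint passes its speed limit or range.

### The arm

A 6-joint arm with a two-finger parallel gripper is mounted at the origin on the work surface. World frame = base frame: x ahead of the robot, y to its left, z up, the work surface at z = 0. Lengths are in mm, angles in rad, forces in N, time in s.
With the tool pointing down it reaches from about 275 to 825 mm from the base axis. Payload 4.9 kg.
Tool frame: the origin (TCP) lies at the very end of the fingers, on their centre line; the grasp point (between the pads) lies 19 mm behind it; z points along the fingers, y is the direction in which the jaws open and shut (so a half turn about z gives the same grasp; the last joint's range is limited). The gripper opens to 85 mm and grips with 20 to 120 N. Pads are 22 mm wide; open, the fingers measure 114 mm over their backs; the gripper's body (76 mm by 85 mm) begins 54 mm behind the grasp point. The pads swing forward as they close: fully open they stand 13 mm farther back than shut.
Start: joints at [1.165, 0.326, -0.193, 1.052, 0, 1.437], TCP at [147.65, 529.828, 231.281] pointing down, gripper open.
Joint ranges: [-2.65, 2.65], [-0.97, 1.79], [-1.3, 1.35], [-1.93, 2.1], [-1.47, 1.37], [-3.14, 3.14]. Speed limits (rad/s): [2.57, 2.57, 3.14, 3.14, 3.14, 3.14].

### API

Orientations are given as [roll, pitch, yaw] about the fixed x, y, z axes, in that order (R = Rz(yaw) Ry(pitch) Rx(roll)).
In Python, from bench import bot, solve_ik, imaging gives the robot as it stands. Calls block until the motion is done:
- bot.move_ptp(position, orientation): joint-space move of the TCP to a pose.
- bot.movel(position, rot=None, max_speed=150, threshold=None): straight line of the TCP; rot=None keeps the orientation; max_speed is the mean speed in mm/s. With threshold (N) it stops when the force on the tool has changed by that much, and returns True; else False.
- bot.move_j(angles): joint-space move.
- bot.grip(opening, effort=None): opening from 0.0 (shut) to 1.0 (fully open); effort is the grip in N (None keeps the last); returns when the fingers have stopped.
- bot.dwell(seconds).
- solve_ik(position, orientation): joint angles nearest the present ones, or None.
- bot.get_state(): the state.
- imaging.capture(name): name is "scene" or "top" or "wrist"; returns the picture (400x640x3 uint8, blue, green, red); there is no depth.
- imaging.camera_model(name): a dict with "K" (3x3 intrinsics, pixels), "position" and "rotation" of the camera in the world. Camera axes: x right, y up, looking along -z (the intrinsics and any distortion apply to the point x, -y, -z); pixel columns grow to the right and rows downward; lengths in mm; the calibration is good to about 2 mm. The wrist camera is an equidistant fisheye: a pixel r from the principal point sees the ray r / f radians off the axis. A picture is of the moment at which its call begins: read the wrist's pose just before it. camera_model takes no time and is no camera call; for the wrist camera it gives the pose at the moment of the call.
A pose or a line that the arm cannot do raises bot.IKError and nothing moves.
- bot.sign_off(): hands the job in, once; it reports no verdict.
The state is a dict: "t": time; "qpos": joint angles; "joint_velocities": joint speeds; "effort": joint torques, N m; "tcp_pos": TCP position; "orientation": TCP orientation; "contact_force": force on the tool from outside, world axes, zero at the start; "wrist_torque": the same for the moment, N m; "opening": opening from 0.0 (shut) to 1.0 (fully open).
Only numpy, scipy, OpenCV 4.12 (cv2) and the standard library are available. Lean on these libraries where they do the work, as an engineer would, in place of code of your own. Each camera call takes 0.05 s, during which the arm holds its last target.

## Working session

There is one attempt and no reset: what is moved stays moved. The work goes in short steps, each a Python script; the robot and the scene stay as the last script left them, time stands still between calls to the robot, and variables do not carry over. Pictures are saved under pics/ and viewed, and the job is handed in when it is done.

```bash
ls; mkdir -p pics; python3 - <<'E'
from bench import bot, solve_ik, imaging
import cv2
for n in ["scene","top","wrist"]:
    m=imaging.camera_model(n); print(n,m)
    cv2.imwrite(f"pics/{n}0.png",imaging.capture(n))
s=bot.get_state(); print(s)
E
```

```text
pics
scene {'K': array([[381.75751916,   0.        , 320.96575789],
       [  0.        , 381.75751916, 200.39436998],
       [  0.        ,   0.        ,   1.        ]]), 'position': array([1163.30410791,  377.39808233,  759.58360102]), 'rotation': array([0.79305157, 0.01506357, 2.15111739])}
top {'K': array([[406.79227015,   0.        , 322.79409839],
       [  0.        , 406.79227015, 202.26499836],
       [  0.        ,   0.        ,   1.        ]]), 'position': array([ 361.5622695 ,    9.38035264, 1102.87907537]), 'rotation': array([ 0.19875977,  0.01390692, -1.59548157])}
wrist {'K': array([[309.70691629,   0.        , 314.47649845],
       [  0.        , 309.70691629, 194.66573943],
       [  0.        ,   0.        ,   1.        ]]), 'position': array([ 82.99386688, 547.52823261, 373.64003402]), 'rotation': array([-2.71374868e-01,  1.11655832e-03,  1.29763686e+00])}
{'t': 0.15, 'qpos': array([ 1.16480574e+00,  3.26788440e-01, -1.93330838e-01,  1.05200547e+00,
       -1.61479429e-05,  1.43660895e+00]), 'joint_velocities': array([-0.00069585, -0.00049972,  0.00299313,  0.00026999,  0.00037654,
        0.00083024]), 'effort': array([ 1.19744273e-03, -4.43703246e+01,  2.62664813e+01,  1.04612080e-02,
       -1.17372279e-04,  7.86386124e-06]), 'tcp_pos': array([147.47233749, 529.41070746, 230.68251724]), 'orientation': array([-3.14027401e+00, -1.61720073e-04,  2.86978934e+00]), 'contact_force': array([0.5777807 , 0.66221334, 0.10722457]), 'wrist_torque': array([-0.02771396, -0.01146258,  0.00955015]), 'opening': 1.0039997330109927}
```

View pics/top0.png

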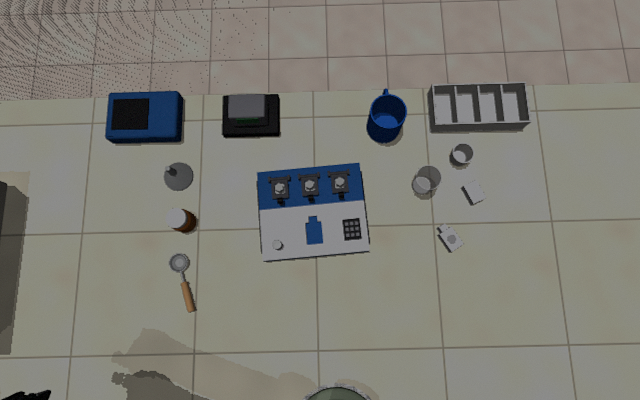

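View pics/scene0.png

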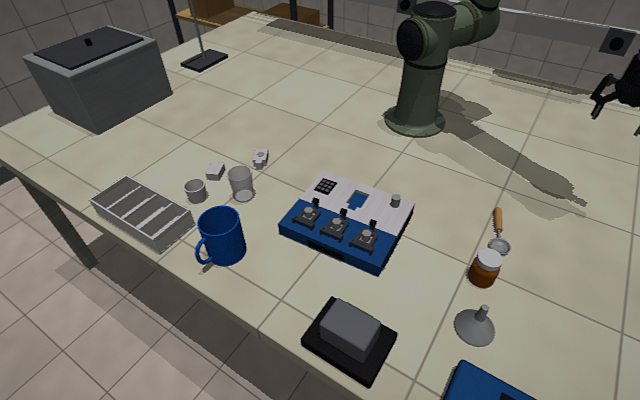

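View pics/wrist0.png

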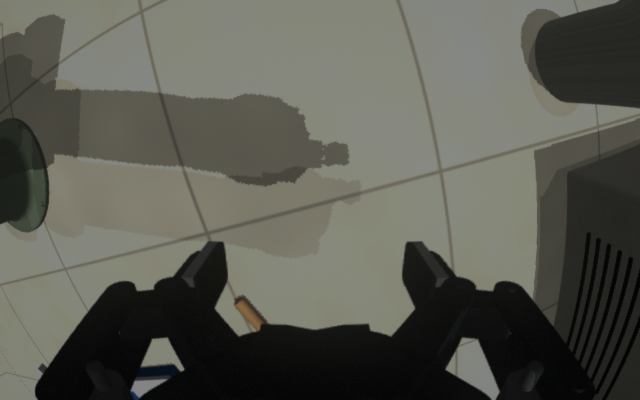

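The top view shows the stand at about (313,212), the nosed block at (450,237) and the spare at (474,191). The pocket is at (314,231) with its nose pointing up in the image, and the bolts are near (280,187), (310,184) and (340,181). Next I'll measure these from the top view.

```bash
cat > h.py <<'E'
from bench import bot, solve_ik, imaging
import cv2, numpy as np
from scipy.spatial.transform import Rotation as Rr
def ray(m,px,fish=False):
    px=np.atleast_2d(np.float64(px)); K=m["K"]
    a=np.stack([(px[:,0]-K[0,2])/K[0,0],(px[:,1]-K[1,2])/K[1,1]],1)
    if fish:
        r=np.linalg.norm(a,axis=1,keepdims=True)+1e-12
        d=np.hstack([a/r*np.sin(r),np.cos(r)])
    else: d=np.hstack([a,np.ones((len(a),1))])
    d=d*[1,-1,-1]
    return Rr.from_euler('xyz',m["rotation"]).apply(d)
def onz(m,px,z,fish=False):
    d=ray(m,px,fish); p=m["position"]
    return p+d*((z-p[2])/d[:,2])[:,None]
def proj(m,P,fish=False):
    c=Rr.from_euler('xyz',m["rotation"]).inv().apply(np.atleast_2d(P)-m["position"])*[1,-1,-1]
    if fish:
        rh=np.linalg.norm(c[:,:2],axis=1,keepdims=True); th=np.arctan2(rh,c[:,2:])
        a=c[:,:2]/np.maximum(rh,1e-9)*th
    else: a=c[:,:2]/c[:,2:]
    return a*m["K"][0,0]+m["K"][:2,2]
def crop(im,x0,y0,x1,y1,s,name):
    cv2.imwrite(name,cv2.resize(im[y0:y1,x0:x1],None,fx=s,fy=s,interpolation=cv2.INTER_CUBIC))
E
python3 - <<'E'
from h import *
im=cv2.imread("pics/top0.png")
crop(im,250,155,380,265,6,"pics/t_st.png"); crop(im,410,140,500,260,5,"pics/t_bl.png")
m=imaging.camera_model("top")
print(onz(m,[[452,239],[440,230]],26).round(1)); print(onz(m,[[314,232]],40).round(1)); print(onz(m,[[280,185],[310,183],[340,180]],70).round(1))
E
```

```text
[[ 470.5 -319.7   26. ]
 [ 495.2 -290.1   26. ]]
[[496.9  43.9  40. ]]
[[619.1 129.4  70. ]
 [622.2  50.8  70. ]
 [628.1 -27.9  70. ]]
```

View pics/t_st.png

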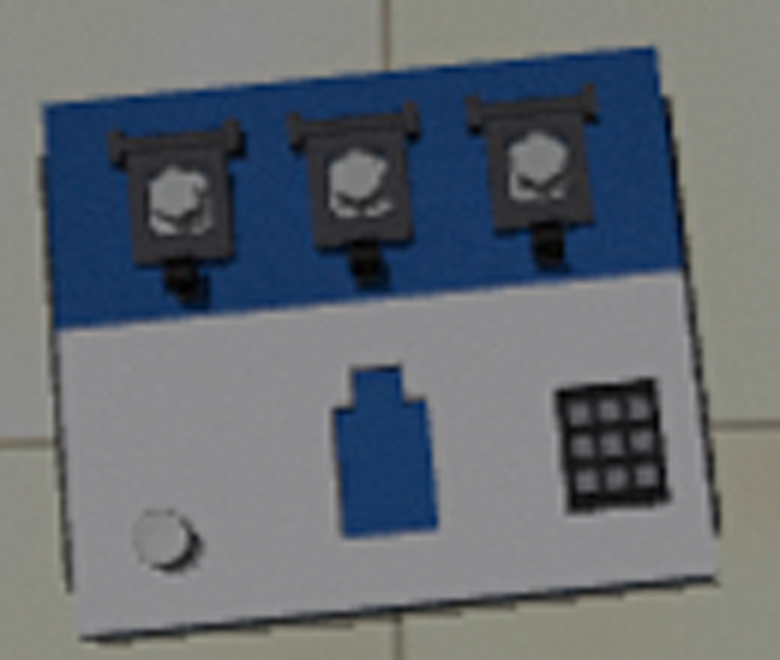

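View pics/t_bl.png

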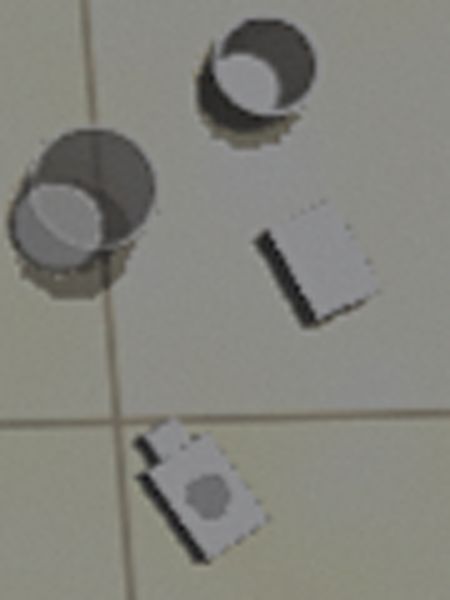

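```bash
python3 - <<'E'
from h import *
import time
m=imaging.camera_model("top")
c=lambda L,x,y,s:np.float64(L)/s+[x-.4,y-.4]
B=onz(m,c([(148,470),(205,560),(268,517),(207,433),(155,429)],410,140,5),26)
print("blk rect",B.round(1), B[:4].mean(0)); 
d=B[4]-B[:4].mean(0);print("yaw",np.arctan2(d[1],d[0]), np.arctan2(*(B[0]-B[1])[[1,0]]),np.arctan2(*(B[3]-B[2])[[1,0]]))
P=onz(m,c([(334,408),(344,536),(438,527),(426,400)],250,155,6),40)
print("pocket",P.round(1),P.mean(0)); print(np.arctan2(*(P[0]-P[1])[[1,0]]),np.arctan2(*(P[3]-P[2])[[1,0]]))
W=onz(m,c([(58,328),(684,270)],250,155,6),40); d=W[0]-W[1]; print("edge yaw",np.arctan2(-d[0],d[1]),np.linalg.norm(d))
t=bot.get_state()["t"]
bot.move_ptp([430,45,250],[np.pi,0,np.pi+.09])
print(imaging.camera_model("wrist")); im=imaging.capture("wrist"); cv2.imwrite("pics/w1.png",im)
s=bot.get_state(); print(s["t"],s["tcp_pos"],s["orientation"],s["qpos"])
E
```

```text
blk rect [[ 485.7 -287.2   26. ]
 [ 437.5 -313.1   26. ]
 [ 459.2 -348.1   26. ]
 [ 504.6 -320.    26. ]
 [ 507.4 -292.6   26. ]] [ 471.73341863 -317.09646686   26.        ]
yaw 0.6004284208767553 0.49429474244127974 0.55479640177421
pocket [[522.5  66.5  40. ]
 [466.1  63.   40. ]
 [468.9  22.   40. ]
 [525.   25.9  40. ]] [495.60595529  44.37458665  40.        ]
0.061014940653943465 0.06959607295120195
edge yaw 0.06674891901007977 279.07669019688086
{'K': array([[309.70691629,   0.        , 314.47649845],
       [  0.        , 309.70691629, 194.66573943],
       [  0.        ,   0.        ,   1.        ]]), 'position': array([363.27018469,  39.0886814 , 393.04783655]), 'rotation': array([-2.71804178e-01, -5.92288727e-04,  1.66029412e+00])}
2.225 [430.01578945  45.59227053 249.99553872] [ 3.14144556e+00  1.59897021e-05 -3.05048057e+00] [-6.55104821e-02  9.35535720e-02 -4.41443235e-01  1.03580667e+00
  1.47791655e-04 -1.56622571e-01]
```

View pics/w1.png

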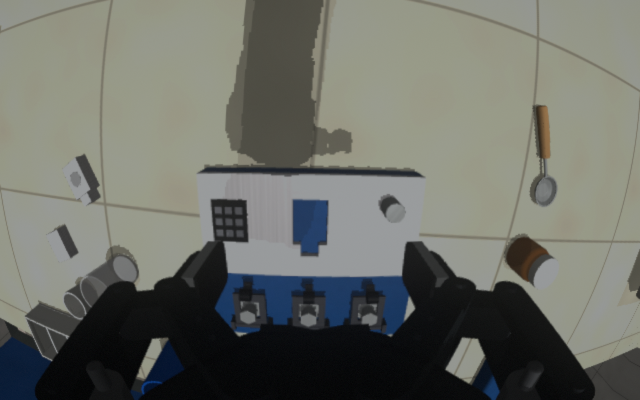

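The wrist view shows the pocket at (310,225) with its nose downwards, towards the bolts at about (247,315), (308,315) and (368,313). The block is at (80,178). I'll measure from a zoomed crop.

```bash
cat >> h.py <<'E'
def bluemask(im):
    hsv=cv2.cvtColor(im,cv2.COLOR_BGR2HSV); return cv2.inRange(hsv,(95,90,40),(125,255,255))
E
cat > m1.py <<'E'
from h import *
m={'K':imaging.camera_model("wrist")['K'],'position':np.array([363.27018469,39.0886814,393.04783655]),'rotation':np.array([-2.71804178e-01,-5.92288727e-04,1.66029412])}
im=cv2.imread("pics/w1.png"); crop(im,190,155,430,335,3.3,"pics/w1c.png")
mask=bluemask(im); mask[:, :285]=0; mask[:,335:]=0; mask[:195]=0; mask[264:]=0
cs,_=cv2.findContours(mask,cv2.RETR_EXTERNAL,cv2.CHAIN_APPROX_NONE); c=max(cs,key=cv2.contourArea)
print(cv2.boundingRect(c),cv2.contourArea(c))
X=onz(m,c[:,0,:],40,True)[:,:2]
ap=cv2.approxPolyDP(np.float32(X)[:,None],6,True)[:,0]; print(ap.round(1))
rr=cv2.minAreaRect(np.float32(X)); print(rr)
E
python3 m1.py
```

```text
(293, 200, 35, 53) 1515.5
[[470.   24.4]
 [520.6  26.6]
 [523.8  36.8]
 [537.6  39.1]
 [535.8  58. ]
 [521.9  57.9]
 [519.7  66.5]
 [467.8  62.5]]
((502.51837158203125, 45.795318603515625), (69.0538101196289, 40.72186279296875), 3.8514933586120605)
```

```bash
sleep 0
```

```text
(no output)
```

View pics/w1c.png

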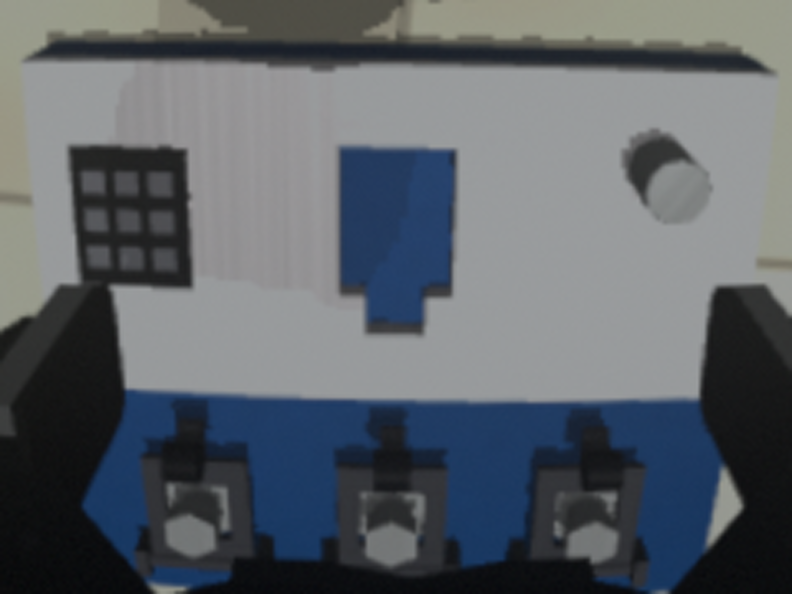

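```bash
cat >> m1.py <<'E'
print("--")
c=lambda L:np.float64(L)/3.3+[190-.35,155-.35]
q=onz(m,c([(338,148),(456,150),(452,296),(340,294),(424,333),(366,333)]),40,True);print(q.round(1))
cen=q[:4].mean(0);print("rect centre",cen, "sizes",[np.linalg.norm(q[i]-q[(i+1)%4]).round(1) for i in range(4)], "nose w",np.linalg.norm(q[4]-q[5]))
b=onz(m,c([(191,536),(391,544),(592,541)]),70,True);print("bolts",b.round(1))
d=b[2]-b[0];print("yaw bolts",np.arctan2(-d[0],d[1]),np.linalg.norm(d))
w=onz(m,c([(130,391),(250,398),(480,402),(700,401)]),40,True);print("line",w.round(1)); k=np.polyfit(w[:,1],w[:,0],1);print("yaw line",-np.arctan(k[0]))
bk=onz(m,c([(28,61),(770,72)]),40,True);d=bk[1]-bk[0];print("rear edge",bk.round(1),np.arctan2(-d[0],d[1]),np.linalg.norm(d))
yaw=.066;u=np.array([np.cos(yaw),np.sin(yaw)]);v=np.array([-u[1],u[0]])
print("pocket from bolts",b[1][:2]-125*u, "from rear edge",bk.mean(0)[:2]+60*u)
E
python3 m1.py | sed '1,/--/d'
```

```text
[[469.6  22.1  40. ]
 [466.5  64.5  40. ]
 [524.1  69.   40. ]
 [527.2  26.6  40. ]
 [540.8  59.9  40. ]
 [542.8  37.7  40. ]]
rect centre [496.85628034  45.54776244  40.        ] sizes [np.float64(42.6), np.float64(57.8), np.float64(42.5), np.float64(57.8)] nose w 22.32227229632476
bolts [[627.6 -25.6  70. ]
 [621.5  54.2  70. ]
 [614.9 133.9  70. ]]
yaw bolts 0.07950198847604185 159.98596985494802
line [[580.3 -56.3  40. ]
 [577.   -6.6  40. ]
 [569.9  85.   40. ]
 [564.5 175.7  40. ]]
yaw line 0.06901639477508255
rear edge [[446.8 -95.6  40. ]
 [426.6 177.4  40. ]] 0.07363781204119231 273.7687881864796
pocket from bolts [496.76001058  45.92971247] from rear edge [496.56167943  44.82620673]
```

Pocket measurements agree: centre about (496.8, 45.5), size 57.8 x 42.5 against 59 x 43, bolts 80.0 mm apart, yaw about 0.075. Next I'll look at the block from above.

```bash
python3 - <<'E'
from h import *
import json
bot.move_ptp([471,-318,140],[np.pi,0,np.pi+.54])
m=imaging.camera_model("wrist"); im=imaging.capture("wrist"); cv2.imwrite("pics/w2.png",im)
json.dump({k:v.tolist() for k,v in m.items()},open("w2.json","w"))
s=bot.get_state(); print(s["t"],s["tcp_pos"],s["orientation"],s["qpos"])
crop(im,190,60,450,260,3,"pics/w2c.png")
print(proj(m,[[471,-318,26]],True))
E
```

```text
3.7 [ 471.53189285 -316.96417801  140.44455153] [-3.14136789e+00  4.12608743e-04 -2.60010156e+00] [-7.21904987e-01  4.33943620e-01 -2.77533266e-01  8.58980371e-01
  3.25259004e-04 -1.26339598e+00]
[[314.58322534 188.71371255]]
```

View pics/w2c.png

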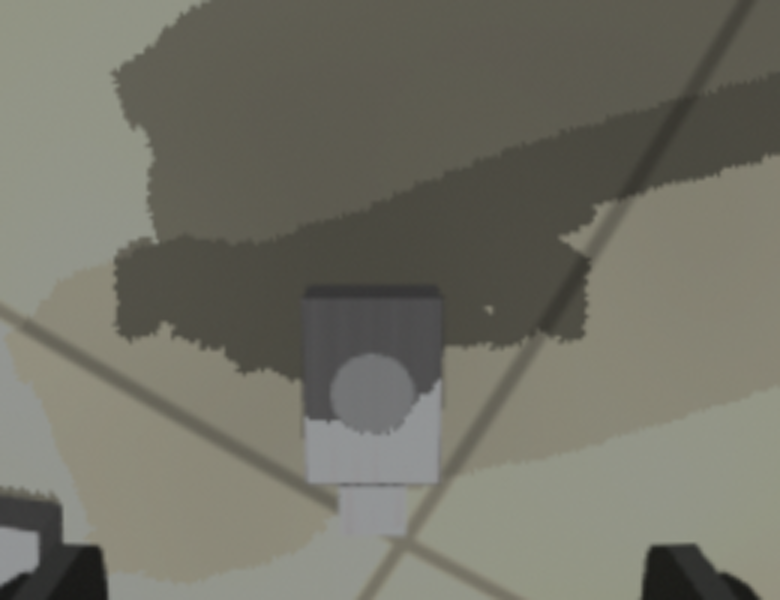

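The crop shows the block almost square to the tool, with top corners at crop pixels (303,297), (441,297), (439,483) and (307,483), and the nose tip at the bottom. I'll compute its pose and grasp it.

```bash
python3 - <<'E'
from h import *
import json
m={k:np.array(v) for k,v in json.load(open("w2.json")).items()}
c=lambda L:np.float64(L)/3+[190-.33,60-.33]
q=onz(m,c([(303,297),(441,297),(439,484),(306,484),(342,534),(406,534),(372,393)]),26,True); print(q.round(1))
cen=q[:4].mean(0); print("sizes",[np.linalg.norm(q[i]-q[(i+1)%4]).round(1) for i in range(4)],cen)
d=(q[2]+q[3]-q[0]-q[1]); d2=q[4]+q[5]-q[0]-q[1]; e=q[0]-q[1]
yaw=np.arctan2(d[1],d[0]); print(yaw,np.arctan2(d2[1],d2[0]),np.arctan2(e[1],e[0])+np.pi/2,np.arctan2(e[1],e[0])-np.pi/2, "nose reach",np.linalg.norm(d2/2))
E
```

```text
[[ 458.9 -348.7   26. ]
 [ 439.1 -315.5   26. ]
 [ 486.6 -286.5   26. ]
 [ 506.8 -320.2   26. ]
 [ 515.2 -303.    26. ]
 [ 505.3 -286.5   26. ]
 [ 472.9 -317.8   26. ]]
sizes [np.float64(38.7), np.float64(55.7), np.float64(39.3), np.float64(55.7)] [ 472.84826702 -317.72751962   26.        ]
0.5416590231377625 0.5473826463586802 0.5394037376326086 -2.6021889159571847 nose reach 71.76418970548471
```

```bash
python3 - <<'E'
from h import *
y=.542; c=np.array([472.8,-317.7]); g=c+3*np.array([np.cos(y),np.sin(y)])
bot.movel([*g,11],[np.pi,0,np.pi+y],max_speed=150)
s=bot.get_state(); print(s["t"],s["tcp_pos"],s["contact_force"])
bot.grip(0.0,60)
s=bot.get_state(); print(s["t"],s["tcp_pos"],s["contact_force"],s["opening"])
bot.movel([*g,100],max_speed=150)
s=bot.get_state(); print(s["t"],s["tcp_pos"],s["contact_force"],s["opening"])
# go above pocket, offset
p=np.array([496.8,45.5]); ya=.075; u=np.array([np.cos(ya),np.sin(ya)])
bot.move_ptp([*(p+3*u),110],[np.pi,0,np.pi+ya])
m=imaging.camera_model("wrist"); im=imaging.capture("wrist"); cv2.imwrite("pics/w3.png",im)
s=bot.get_state(); print(s["t"],s["tcp_pos"],s["orientation"],s["contact_force"],s["opening"])
E
```

```text
4.7083 [ 476.03193318 -316.55299817   11.83619019] [ 0.27559935 -0.29526062 -0.64044931]
5.2 [ 475.83795412 -316.6272079    11.91864632] [ 0.00840772 -0.28941506  5.24882939] 0.4524470677786663
5.9417 [ 474.73765848 -315.63807762   99.106614  ] [-0.40610392  1.00073637 -1.48607393] 0.4506911008527254
7.35 [500.0900696   44.82936635 109.79004582] [-3.14123071e+00 -7.01111732e-05 -3.06777541e+00] [-0.02802954  0.21027126 -2.62050436] 0.4533792668346034
```

View pics/w3.png

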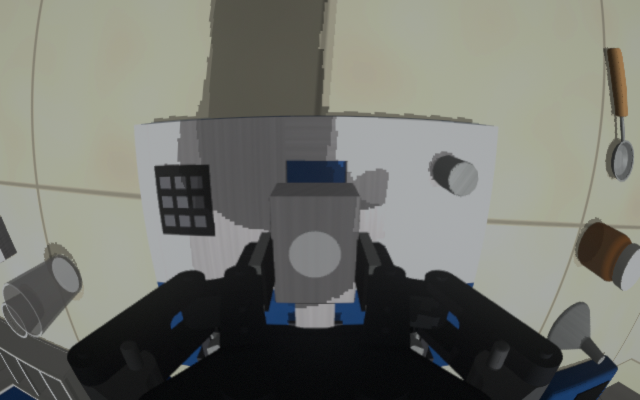

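The block is held, with its window at (315,254) and rear top corners near (271,195) and (357,195); the pocket's rear edge shows behind it at row 161. I'll check the block's pose in the hand against the pocket.

```bash
python3 - <<'E'
from h import *
im=cv2.imread("pics/w3.png"); crop(im,260,150,380,310,4,"pics/w3c.png")
E
```

```text
(no output)
```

View pics/w3c.png

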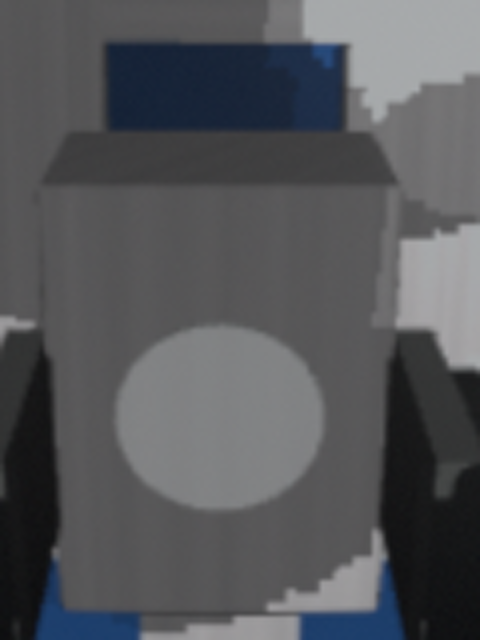

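```bash
python3 - <<'E'
from h import *
m=imaging.camera_model("wrist"); s=bot.get_state(); print(s["t"],s["tcp_pos"])
c=lambda L:np.float64(L)/4+[260-.38,150-.38]
tz=s["tcp_pos"][2]
q=onz(m,c([(40,184),(398,184),(379,610),(61,610),(220,417)]),tz-11.9+26,True)
r=onz(m,c([(68,131),(371,131)]),tz-11.9,True)
p=onz(m,c([(106,43),(348,43)]),40,True)
print(q.round(1),r.round(1),p.round(1),sep="\n")
print("blk c",q[:4].mean(0),[np.linalg.norm(q[i]-q[(i+1)%4]).round(1) for i in range(4)])
ya=np.pi+s["orientation"][2]; 
u=np.array([np.cos(ya),np.sin(ya),0]);v=np.array([-u[1],u[0],0])
T=s["tcp_pos"]
for n,a in (("top c",q[:4].mean(0)),("bottom rear",r.mean(0)),("pocket rear",p.mean(0)),("win",q[4])): print(n,(a-T)@u,(a-T)@v)
for a in (q[1]-q[0],q[2]-q[3],r[1]-r[0],p[1]-p[0]): print("yaw",np.arctan2(-a[0],a[1]),np.linalg.norm(a))
print("tool yaw",ya)
E
```

```text
7.35 [500.0900696   44.82936635 109.79004582]
[[470.9  22.8 123.9]
 [468.1  61.7 123.9]
 [523.7  66.4 123.9]
 [526.6  26.4 123.9]
 [497.4  44.4 123.9]]
[[471.1  22.8  97.9]
 [468.3  61.8  97.9]]
[[469.1  22.4  40. ]
 [466.   64.5  40. ]]
blk c [497.32391348  44.30763095 123.89004582] [np.float64(39.0), np.float64(55.8), np.float64(40.1), np.float64(55.8)]
top c -2.797101270302028 -0.3163099615910926
bottom rear -30.477550518386508 -0.2811148298344266
pocket rear -32.57242892529283 1.0432529552782683
win -2.7064860681506735 -0.2633661478279984
yaw 0.07245799028880068 38.984684901270576
yaw 0.07230004553007913 40.07524129102051
yaw 0.07246153870173232 39.1215673934875
yaw 0.07292325705544667 42.16578224760366
tool yaw 0.07381724035518777
```

```bash
python3 - <<'E'
from h import *
tgt=np.array([499.7,46.1]); R=[np.pi,0,np.pi+.0748]; cmd=tgt.copy()
bot.movel([*cmd,55],R,max_speed=100)
for i in range(2):
    bot.dwell(.2); s=bot.get_state(); e=tgt-s["tcp_pos"][:2]; print(s["t"],s["tcp_pos"],s["orientation"][2]+np.pi,s["contact_force"])
    cmd=cmd+e
    bot.movel([*cmd,55],R,max_speed=50)
s=bot.get_state(); print(s["t"],s["tcp_pos"])
r=bot.movel([*cmd,41.5],R,max_speed=25,threshold=8)
s=bot.get_state(); print(r,s["t"],s["tcp_pos"],s["orientation"],s["contact_force"])
cv2.imwrite("pics/w4.png",imaging.capture("wrist"))
E
```

```text
8.25 [500.36322651  46.04089135  55.69950035] 0.07476130935155245 [-0.29487523 -0.2838008  -2.28805507]
8.7 [499.06785955  46.18751603  55.03435676] 0.07489178846110844 [ 0.42515334 -0.02557371 -2.53455146]
8.95 [499.7566278   46.04784486  54.99076346]
True 9.475 [499.3157014   46.0800722   41.84890067] [ 3.14151926e+00 -7.39369946e-04 -3.06677301e+00] [ 0.21121987 -0.10582849  4.06913449]
```

View pics/w4.png

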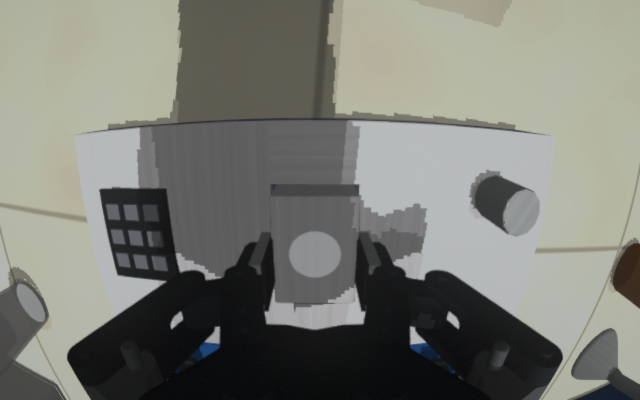

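It reached z = 41.85, so the underside is at about 30 mm, which is the pocket floor, and no gap shows around the block. I'll release and check.

```bash
python3 - <<'E'
from h import *
bot.grip(0.8)
s=bot.get_state(); print(s["t"],s["tcp_pos"],s["contact_force"],s["opening"])
p=s["tcp_pos"]
bot.movel([p[0],p[1],140],max_speed=150)
bot.dwell(.1)
m=imaging.camera_model("wrist");im=imaging.capture("wrist"); cv2.imwrite("pics/w5.png",im)
s=bot.get_state(); print(s["t"],s["tcp_pos"])
crop(im,190,140,440,330,3.2,"pics/w5c.png")
import json; json.dump({k:v.tolist() for k,v in m.items()},open("w5.json","w"))
E
```

```text
9.925 [498.29772089  46.13963364  41.11167882] [-0.16763374  0.00815334 -0.07805474] 0.7991495427434805
10.8833 [497.38905601  46.17545569 138.85422762]
```

View pics/w5c.png

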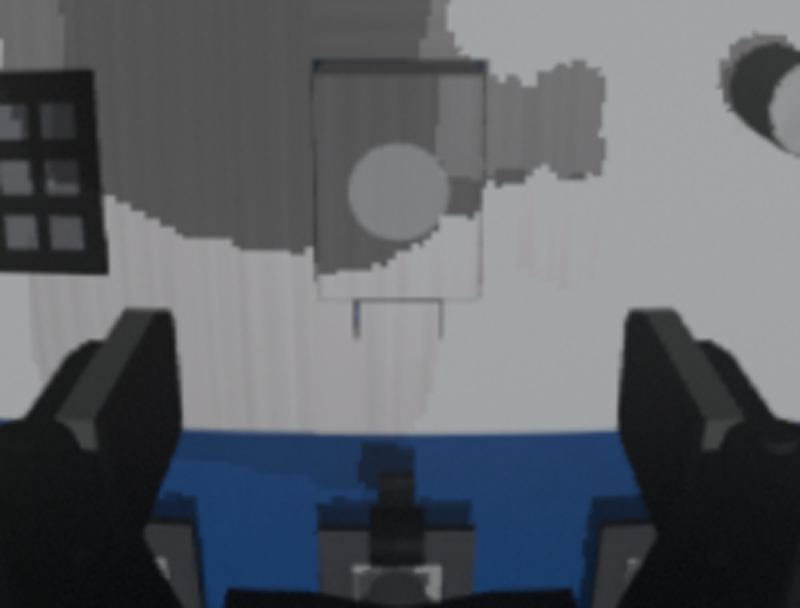

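The block sits flush in the pocket with an even gap all round. Next I'll check its pose numerically and then tap bolt 1.

```bash
cat > tap.py <<'E'
from h import *
import sys
B={1:(615.2,134.3),2:(621.5,54.5),3:(627.6,-25.3)}
R=[np.pi,0,np.pi+.0755]
def tap(i):
    b=B[i]
    r=bot.movel([*b,58],R,max_speed=30,threshold=8)
    s=bot.get_state(); print("tap",i,r,s["t"],s["tcp_pos"],s["contact_force"])
E
python3 - <<'E'
from tap import *
import json
m={k:np.array(v) for k,v in json.load(open("w5.json")).items()}
c=lambda L:np.float64(L)/3.2+[190-.35,140-.35]
q=onz(m,c([(313,74),(486,74),(480,298),(317,298)]),56,True); print(q.mean(0),q.round(1).tolist())
bot.grip(0.0)
bot.move_ptp([*B[1],95],R)
bot.dwell(.2)
s=bot.get_state(); print(s["t"],s["tcp_pos"],s["contact_force"],s["opening"])
tap(1)
cv2.imwrite("pics/s1.png",imaging.capture("scene"))
bot.movel([*B[1],90],R,max_speed=100)
E
```

```text
[496.2338189   45.73046326  56.        ] [[469.9, 23.8, 56.0], [467.0, 63.8, 56.0], [522.5, 67.7, 56.0], [525.5, 27.6, 56.0]]
12.3917 [614.84244739 133.4272457   95.84534303] [-1.04631509 -0.02207699 -0.12811732] -0.0006968931790081148
tap 1 True 13.2167 [615.02734736 134.32586512  70.04593725] [-1.19440678 -0.18092838  5.96405437]
```

```bash
python3 - <<'E'
from tap import *
for i in (2,3):
    bot.movel([*B[i],90],R,max_speed=150); 
    s=bot.get_state(); print(s["tcp_pos"],s["contact_force"])
    tap(i); bot.dwell(.15)
    s=bot.get_state(); print("held",s["tcp_pos"],s["contact_force"])
    bot.movel([*B[i],90],R,max_speed=100)
print(bot.get_state()["t"])
E
```

```text
[621.23007987  54.75145448  89.73140095] [-0.46343973  0.09962396 -0.16174272]
tap 2 True 15.0083 [621.4416297   54.64489788  70.06409875] [-0.22768321 -0.32312247  4.94289797]
held [621.46385129  54.62410157  70.06703503] [-0.51476615  0.18447674  5.23248923]
[627.25837292 -24.98584257  89.68103643] [0.91638551 0.7204596  0.00428888]
tap 3 True 17.05 [627.5185612  -25.13880419  63.11410546] [-0.94912742  0.50979354  6.0042174 ]
held [627.56857795 -25.14266261  63.11411307] [-1.61130637 -0.61600222  6.56690788]
17.625
```

Bolt 3 is the loose one: it stopped at 63.1, against 70.05 for bolts 1 and 2, with the force held in each case. Next I'll check where cap 3's grip is before pinching it.

```bash
python3 - <<'E'
from tap import *
import json
bot.movel([591.7,-28,140],R,max_speed=150)
bot.grip(0.6); bot.dwell(.1)
m=imaging.camera_model("wrist");im=imaging.capture("wrist"); cv2.imwrite("pics/w6.png",im)
json.dump({k:v.tolist() for k,v in m.items()},open("w6.json","w"))
s=bot.get_state(); print(s["t"],s["tcp_pos"]); print(proj(m,[[591.7,-28,70]],True))
crop(im,240,130,400,290,4,"pics/w6c.png")
E
```

```text
18.875 [591.70498236 -28.00401814 139.99140737]
[[314.90171575 204.9248084 ]]
```

View pics/w6c.png

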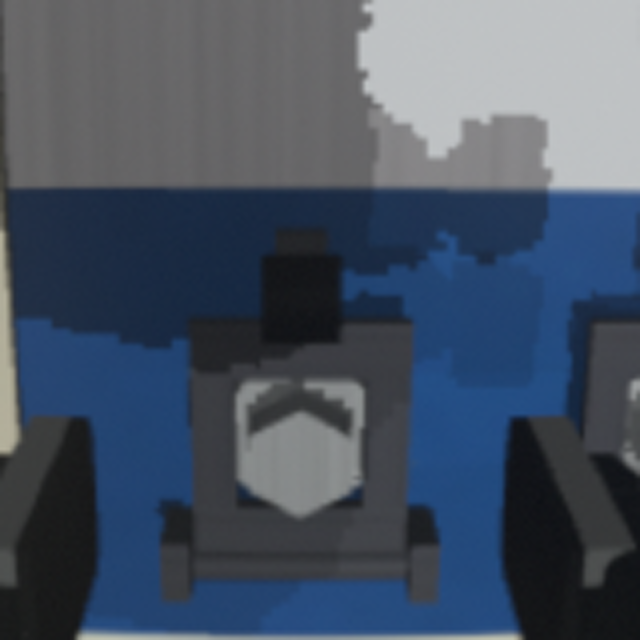

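The grip barrel is at crop (301,298), i.e. pixel (315.2,204.5), where (314.9,204.9) was predicted. I'll pinch its end faces and open along the arc.

```bash
python3 - <<'E'
from tap import *
ya=.0755; u=np.array([np.cos(ya),np.sin(ya)]); g=np.array([591.7,-28.])
r=bot.movel([*g,60],R,max_speed=80,threshold=10)
s=bot.get_state(); print(r,s["t"],s["tcp_pos"],s["contact_force"])
bot.grip(0.0,40)
s=bot.get_state(); print(s["t"],s["tcp_pos"],s["contact_force"],s["opening"])
r0=np.hypot(64,18); a0=np.arctan2(18,-64)
for th in (.1,.2):
    a=a0-th; x=64+r0*np.cos(a); z=52+r0*np.sin(a)-10
    bot.movel([*(g+x*u),z],R,max_speed=60)
    s=bot.get_state(); print(th,s["t"],s["tcp_pos"].round(1),s["contact_force"].round(1),s["opening"])
cv2.imwrite("pics/w7.png",imaging.capture("wrist"))
E
```

```text
False 20.025 [592.22414118 -28.05408328  60.57315742] [ 0.39661677  0.50421511 -0.00588256]
20.45 [591.87710978 -27.77582815  60.32749339] [-0.07956279  1.49545124  2.14798351] 0.14718356651220493
0.1 20.7083 [593.9 -27.6  66.1] [ 1.4  1.6 -5.2] 0.14941372394233224
0.2 20.9667 [596.7 -27.5  72.4] [ 2.8  1.7 -5.8] 0.14725197275184965
```

View pics/w7.png

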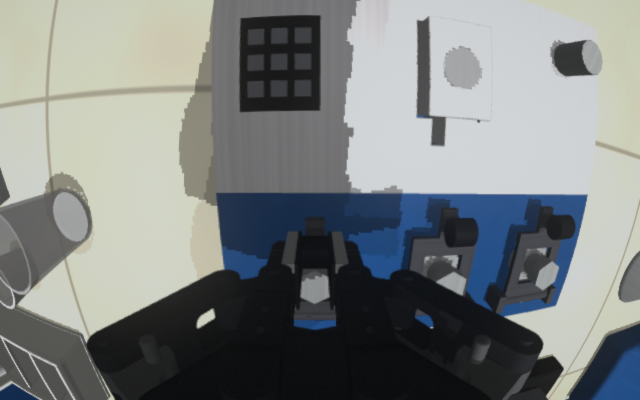

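The barrel is pinched between the fingers and the cap has started to lift. The block sits in place at (460,67). I'll carry on along the arc.

```bash
python3 - <<'E'
from tap import *
ya=.0755; u=np.array([np.cos(ya),np.sin(ya)]); g=np.array([591.7,-28.])
r0=np.hypot(64,18); a0=np.arctan2(18,-64)
for th in (.32,.44,.56,.68,.8,.9):
    a=a0-th; x=64+r0*np.cos(a); z=52+r0*np.sin(a)-10
    bot.movel([*(g+x*u),z],R,max_speed=60)
    s=bot.get_state(); print(th,s["t"],s["tcp_pos"].round(1),s["contact_force"].round(1),s["opening"].round(3))
bot.dwell(.3)
s=bot.get_state(); print(s["t"],s["tcp_pos"].round(1),s["contact_force"].round(1),s["opening"].round(3))
cv2.imwrite("pics/w8.png",imaging.capture("wrist")); im=imaging.capture("scene"); crop(im,260,160,430,290,4.5,"pics/s8.png")
E
```

```text
Traceback (most recent call last):
AttributeError: 'float' object has no attribute 'round'
```

The print statement failed after the first segment (0.32), so I'll continue from 0.44.

```bash
python3 - <<'E'
from tap import *
ya=.0755; u=np.array([np.cos(ya),np.sin(ya)]); g=np.array([591.7,-28.])
r0=np.hypot(64,18); a0=np.arctan2(18,-64)
for th in (.44,.56,.68,.8,.9):
    a=a0-th; x=64+r0*np.cos(a); z=52+r0*np.sin(a)-10
    bot.movel([*(g+x*u),z],R,max_speed=60)
    s=bot.get_state(); print(th,s["t"],s["tcp_pos"].round(1),s["contact_force"].round(1),s["opening"])
bot.dwell(.3)
s=bot.get_state(); print(s["t"],s["tcp_pos"].round(1),s["contact_force"].round(1),s["opening"])
cv2.imwrite("pics/w8.png",imaging.capture("wrist")); im=imaging.capture("scene"); crop(im,260,160,430,290,4.5,"pics/s8.png")
E
```

```text
0.44 21.5833 [605.3 -26.8  85.8] [ 0.8  2.4 -6.3] 0.14823010995742505
0.56 21.8667 [610.7 -26.4  91.3] [-0.5  2.  -5. ] 0.1498537388787715
0.68 22.15 [616.7 -26.   96.2] [-2.7  2.3 -4.6] 0.1467389404493103
0.8 22.4333 [623.8 -25.5 100.5] [-2.9  2.2 -3.2] 0.15154547180336794
0.9 22.6917 [629.7 -25.1 103.3] [-2.7  1.4 -3.1] 0.14994873590563335
22.9917 [629.8 -25.1 103.4] [-2.8  1.7 -3.7] 0.14894620033485512
```

View pics/w8.png

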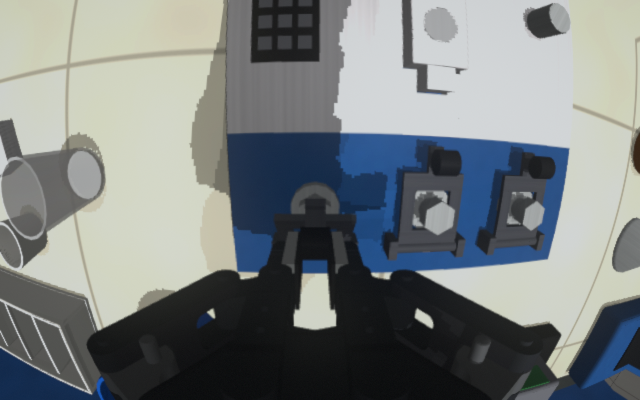

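View pics/s8.png

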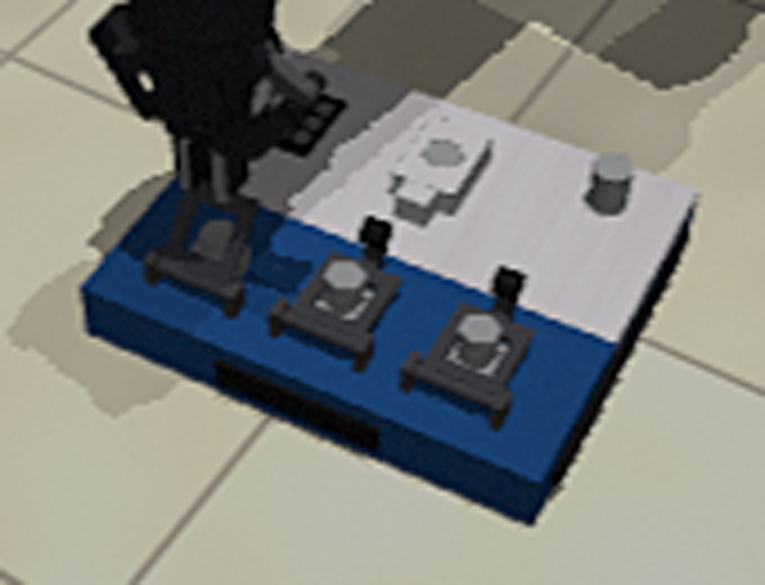

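The pictures show cap 3 held open with its bolt standing in the window, caps 1 and 2 shut, and the block and weight in place. I'll hand in.

```bash
python3 -c "
from h import *
bot.sign_off(); print(bot.get_state()['t'])"
```

```text
the job is handed in; nothing more can be done
the job is handed in; nothing more can be done
```

I handed in the job at about 23 s of the 61 s: the block is seated and released, bolt 3 is the loose one, and the gripper is holding cap 3 open. The sign-off gives no verdict.

- **Block:** it reached the pocket floor (underside at about 30 mm). After I let go, it measured about 0.7 mm from the pocket's centre and square to it, with an even gap all round.
- **Taps, left to right:** bolts 1 and 2 stood firm at 70.05 and 70.06 mm with about 5–6 N on them. Bolt 3 sank to 63.1 mm.
- **Cap 3:** I pinched its grip on the end faces and lifted it along the arc to about 0.9 rad. That angle comes from the fingertip position; I did not measure it directly. A steady 4–5 N on the tool, an unchanged finger gap and the last pictures all show it still held.
- **Rest of the scene:** in the last pictures caps 1 and 2 are shut, and the block and the weight are in place. I saw no contact with anything else, but I did not measure the bystanders one by one.

No check failed. The stand's turn read between 0.067 and 0.080 rad in different measurements, so I worked with 0.075. One script stopped on a print error partway through the opening, and I continued from there with no effect on the arm.

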